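# Tip the tray out with the cam lever and hold it up

### The job

Empty the tipping tray into the blue bin under its open end: take the cam lever by its black handle and turn it up to its highest lift, where the lever stands straight up and the tray is tipped farthest, so that all four inductors slide off into the bin. Keep hold of the handle and finish while holding the lever there at the top, since it falls back if you let go. Leave the bin, the bottles and the jar where they are.

Things in the scene. Friction and masses are not known exactly. Their poses are not given: they have to be found in the camera images.
- tip_stand: tipping stand fixed to the bench: dark base plate 140 x 165 x 12 mm, two aluminium bearing plates with a steel cam shaft, a hinged tray above. Origin at bench level below the shaft, midway along the tray's width. x: horizontal, along the shaft, away from the robot; y: horizontal, to the lever's resting side; the tray's open end and the bin are on the -y side; z up
- cam_lever (a joint): turn of the cam lever about the shaft, rad. 0 = rest, arm pointing to the stand's +y and 25 degrees below level; grows as it swings up; at 2.00 the arm stands straight up and the cam is at its highest lift; beyond, the lift drops again; hard stop at 2.50. A spring and the tray's weight push it back to 0 from every angle (1 to 5 N at the grip), so it falls back if let go
- lever_grip (a point): point to take on the lever's black round handle, a bar 16 mm thick and 80 mm long, parallel to the stand's x, sticking out towards the robot from the end of the arm: from 44 mm behind this point (at the arm) to 36 mm in front. It circles lever_axis at 90 mm radius; at rest 62 mm, at the top 190 mm above the bench. Fixed to the lever: it turns in fingers that keep their direction
- lever_axis (a point): centre of the upright circle (in the stand's y-z plane) on which lever_grip moves: on the shaft's axis, 140 mm from the stand's origin towards its -x, 100 mm above the bench; in free air, as the shaft and arm end about 52 mm behind it
- tip_tray (a joint): tilt of the hinged tray, rad: 0 level, 0.516 tipped farthest (only at the highest lift). Aluminium tray 130 mm wide (along the stand's x), 212 mm long, floor 141 mm above the bench when level, 24 mm rims on three sides, open towards the bin; hinge 62 mm on the bin side of the shaft; the cam lifts the other end. Parts begin to slide at 0.18 to 0.27
- parts_bin: blue plastic bin, loose, 246 x 270 x 68 mm, open on top, walls 13 mm, under the tray's open lip; origin at the centre of its underside, y axis along its 270 mm side (parallel to the stand's y). It stays where it is.
- inductor_1_center (a point): centre of one of four loose power inductors on the tray: grey block 22 x 22 x 16 mm with two copper end contacts, 25 g
- inductor_2_center (a point): centre of one of four loose power inductors on the tray: grey block 22 x 22 x 16 mm with two copper end contacts, 25 g
- inductor_3_center (a point): centre of one of four loose power inductors on the tray: grey block 22 x 22 x 16 mm with two copper end contacts, 25 g
- inductor_4_center (a point): centre of one of four loose power inductors on the tray: grey block 22 x 22 x 16 mm with two copper end contacts, 25 g
- solvent_pump: solvent pump dispenser: blue round bottle with a clear dish top, 66 mm across, 128 mm tall; origin at the centre of its underside; a bystander
- dropper_bottle: white dropper bottle with a pointed red cap, 38 mm across, 109 mm tall; origin at the centre of its underside; a bystander
- small_jar: jar with a black lid, 61 mm across, 53 mm tall; origin at the centre of its underside; a bystander

How it is judged:
At the end, for the whole second after the job is handed in: The lever stands within 0.14 rad (8 degrees) of its highest lift (upright) and is still, the tray is tipped at least 0.48 rad, the fingers are holding the lever (more than 1 N of contact), and all four inductors lie at rest inside the blue bin (value of joint cam_lever between 1.86 and 2.14 rad and value of joint tip_tray above 0.48 rad and velocity of joint cam_lever between -0.05 and 0.05 rad/s and contact force between the fingers and cam_lever above 1 N and x of inductor_1_center in the frame of parts_bin between -0.105 and 0.105 m and y of inductor_1_center in the frame of parts_bin between -0.117 and 0.117 m and z of each of inductor_1_center, inductor_2_center, inductor_3_center, inductor_4_center in the frame of parts_bin below 0.06 m and linear speed of each of inductor_1, inductor_2, inductor_3, inductor_4 below 0.03 m/s and x of inductor_2_center in the frame of parts_bin between -0.105 and 0.105 m and y of inductor_2_center in the frame of parts_bin between -0.117 and 0.117 m and x of inductor_3_center in the frame of parts_bin between -0.105 and 0.105 m and y of inductor_3_center in the frame of parts_bin between -0.117 and 0.117 m and x of inductor_4_center in the frame of parts_bin between -0.105 and 0.105 m and y of inductor_4_center in the frame of parts_bin between -0.117 and 0.117 m); the arm keeps its last pose, push and grip.
It fails at once if the blue bin is shifted by more than 4 cm (distance of parts_bin from where it was at the start of the episode above 0.04 m).
It fails at once if a bottle or the jar is shifted by more than 3 cm (distance of any of solvent_pump, dropper_bottle, small_jar from where it was at the start of the episode above 0.03 m).
It also fails if it takes over 45 s, if anything falls off the work surface, if the arm or the gripper's body presses on something with over 40 N, if the wrist force passes 120 N, or if a joint passes its speed limit or range.

### The arm

A 6-joint arm with a two-finger parallel gripper is mounted at the origin on a cart in front of the work surface, level with it; the furniture and walls round the work are solid. World frame = base frame: x ahead of the robot, y to its left, z up, the work surface at z = 0. Lengths are in m, angles in rad, forces in N, time in s.
With the tool pointing down it reaches from about 0.25 to 0.775 m from the base axis. Payload 4 kg.
Tool frame: the origin (TCP) lies on the centre line of the jaws, within the pads' length; the fingertips stand 14 mm ahead of it and the grasp point (between the pads) lies 5 mm behind it; z points along the fingers, y is the direction in which the jaws open and shut (so a half turn about z gives the same grasp; the last joint's range is limited). The gripper opens to 85 mm and grips with 20 to 120 N. Pads are 22 mm wide; open, the fingers measure 114 mm over their backs; the gripper's body (76 mm by 85 mm) begins 54 mm behind the grasp point. The pads swing forward as they close: fully open they stand 13 mm farther back than shut.
Start: joints at [1.096, 0.087, 1.371, -0, 1.684, -0.103], TCP at [0.2, 0.512, 0.221] pointing down, gripper open.
Joint ranges: [-3.1, 3.1], [-0.76, 2.03], [0.27, 2.55], [-1.08, 4.22], [0.17, 2.65], [-2.57, 2.57]. Speed limits (rad/s): [2.79, 2.79, 3.14, 3.14, 3.14, 3.14].

### API

Orientations are given as a rotation vector (axis times angle).
In Python, from workcell import status, cams, robot gives the robot as it stands.
- The arm moves only by the shell command python3 -m pendant 'ROWS'. ROWS is JSON, a list that holds one entry, the list of rows, each a list of 7 numbers: the turn, a rotation vector about the tool's x, y, z in degrees, then the shift along the tool's x, y, z in m, then the opening in per cent of the stroke, from 0 (shut) to 100 (fully open). A call has exactly 8 rows; each row is the pose to reach, as a shift and turn from the pose commanded when the call began, along the tool's axes at that moment; what a row does not reach only later rows make up. A row lasts 1/10 s, in which the tool goes at most 50 mm and 8.59 degrees, less where a joint would pass 70% of its speed; a pose out of reach is approached as far as the arm can. A call with a gripper value outside its range is refused whole. The fingers move at their own pace and stop on an object; the grip force is fixed at half the most. Time passes only in rows, so rows that repeat a pose let the fingers close, or fill a call up. It gives the time, the measured TCP pose, the force and the opening at its end, in the units of the state.
- status.get_state(): the state, without advancing time (a new reading comes with each control period).
- cams.capture(name): name is "scene" or "side" or "wrist"; returns a dict with "frame" (480x640x3 uint8, red, green, blue), "fx", "fy", "cx", "cy" (pixels), "view" (4x4, takes a point from world to camera coordinates). Camera axes: x right, y down, z forward; pixel columns grow to the right and rows downward; lengths in m; the calibration is good to about 2 mm. The wrist camera is an equidistant fisheye: a pixel r from the principal point sees the ray r / f radians off the axis. A picture is of the moment at which its call begins. There is no depth.
- robot.close_job(): hands the job in, once; it reports no verdict.
The state is a dict: "clock": time; "joint_pos": joint angles; "dq": joint speeds; "tau": joint torques, N m; "position": TCP position; "tool_rot": TCP orientation; "contact_force": force on the tool from outside, world axes, zero at the start; "wrist_torque": the same for the moment, N m; "grip_width": finger opening in m.
Only numpy, scipy, OpenCV 4.12 (cv2) and the standard library are available. Lean on these libraries where they do the work, as an engineer would, in place of code of your own. Each camera call takes 0.05 s, during which the arm holds its last target.

## Working session

There is one attempt and no reset: what is moved stays moved. The work goes in short steps, Python scripts to look and compute and a shell command to move; the robot and the scene stay as the last step left them, time stands still between calls to the robot, and variables do not carry over. Pictures are saved under pics/ and viewed, and the job is handed in when it is done.

```bash
ls; mkdir -p pics; python3 - <<'E'
from workcell import status,cams
import cv2,numpy as np
s=status.get_state();print({k:np.round(v,4).tolist() for k,v in s.items()})
for n in ["scene","side","wrist"]:
    c=cams.capture(n);cv2.imwrite(f"pics/{n}0.png",c["frame"][:,:,::-1]);print(n,c["fx"],c["fy"],c["cx"],c["cy"],np.round(c["view"],4).tolist())
E
```

```text
pics
{'clock': 0.0, 'joint_pos': [1.0959, 0.088, 1.3723, -0.0, 1.6836, -0.1031], 'dq': [0.0009, 0.0004, -0.0004, 0.0009, 0.0007, -0.0011], 'tau': [-0.0003, -35.1869, -31.3274, -0.0003, 0.0109, -0.0], 'position': [0.1996, 0.5119, 0.2201], 'tool_rot': [-0.5806, -3.0868, 0.0034], 'contact_force': [-0.0944, -0.5554, -0.4966], 'wrist_torque': [0.0069, 0.025, 0.023], 'grip_width': 0.0854}
scene 437.2446210988967 437.2446210988967 320.6441508176042 236.409568820829 [[0.7191, -0.6949, 0.0034, -0.3655], [-0.4191, -0.4376, -0.7955, 0.3325], [0.5543, 0.5707, -0.6059, 0.7896], [0.0, 0.0, 0.0, 1.0]]
side 468.4960648712943 468.4960648712943 320.7330943675643 238.94557905387458 [[0.9813, -0.1923, 0.0039, -0.5265], [-0.1168, -0.6123, -0.7819, 0.1691], [0.1527, 0.7669, -0.6233, 1.049], [0.0, 0.0, 0.0, 1.0]]
wrist 371.64829954431775 371.64829954431775 320.403449155371 236.54059739466433 [[0.3632, 0.9317, -0.002, -0.549], [0.891, -0.3467, 0.293, -0.037], [0.2723, -0.1082, -0.9561, 0.3789], [0.0, 0.0, 0.0, 1.0]]
```

View pics/scene0.png

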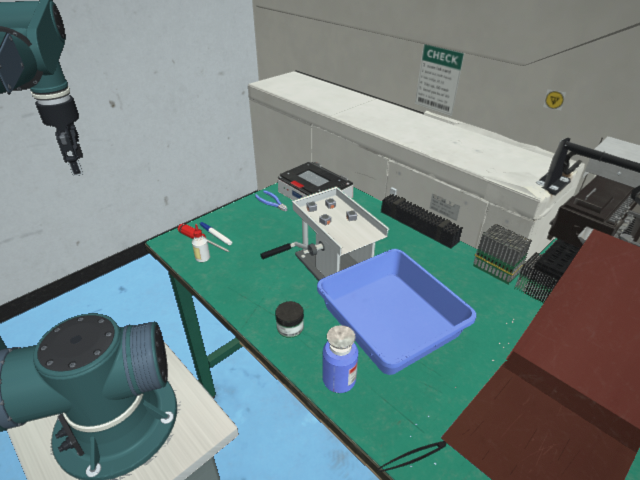

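View pics/side0.png

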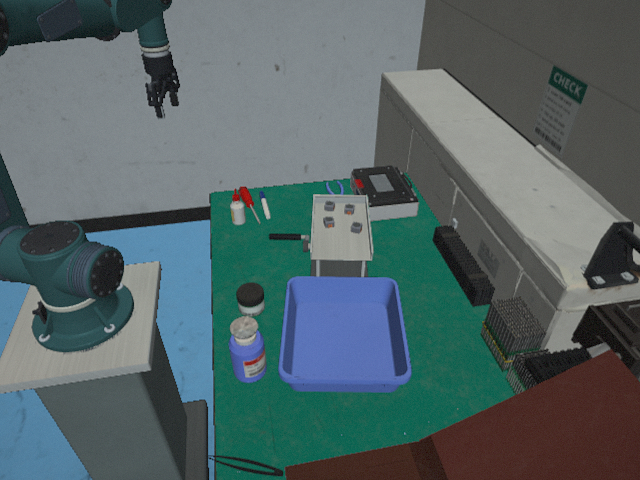

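View pics/wrist0.png

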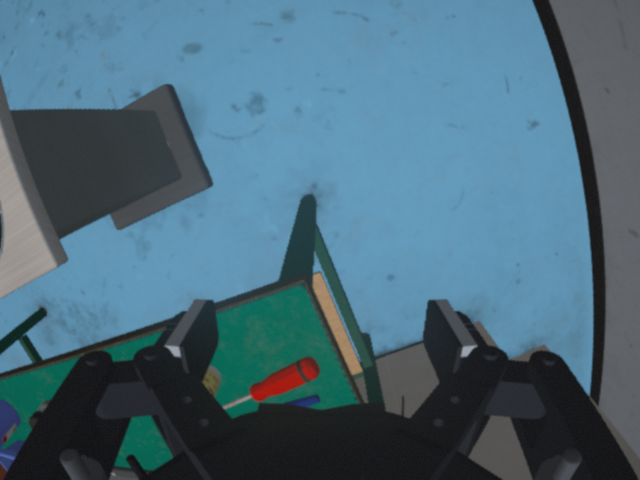

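The scene view shows the handle at about (262,256)–(292,247), and the side view shows it at (270,236)–(302,237). I'll enlarge both.

```bash
python3 - <<'E'
import cv2
a=cv2.imread("pics/scene0.png");cv2.imwrite("pics/sc1.png",cv2.resize(a[180:290,240:400],None,fx=5,fy=5,interpolation=cv2.INTER_CUBIC))
a=cv2.imread("pics/side0.png");cv2.imwrite("pics/sd1.png",cv2.resize(a[180:290,240:400],None,fx=5,fy=5,interpolation=cv2.INTER_CUBIC))
E
```

```text
(no output)
```

View pics/sc1.png

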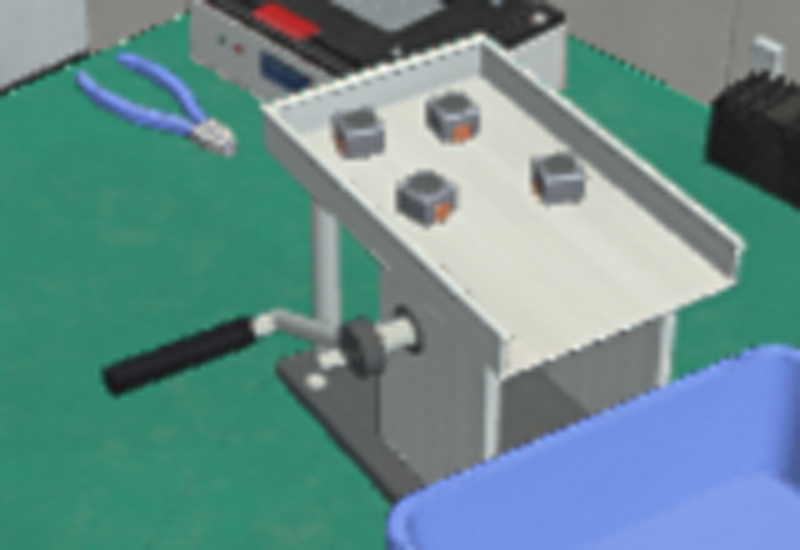

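View pics/sd1.png

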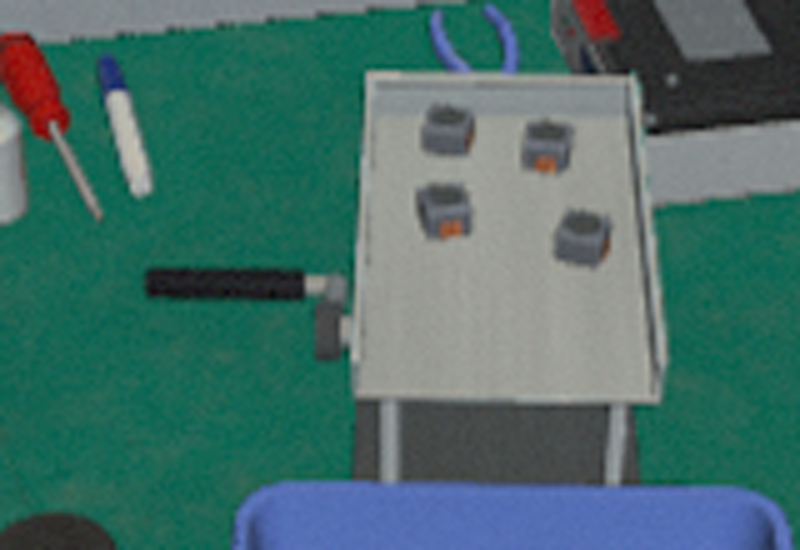

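The crops show the handle's free end at scene (262.5,255.8) / side (269.6,236.4), and its arm end at scene (290.2,246) / side (300.4,237). I'll triangulate these with the tray's lip corners and the bottles.

```bash
cat > h.py <<'E'
import numpy as np
K={"scene":(437.2446,320.644,236.4096),"side":(468.496,320.733,238.9456)}
V={"scene":np.array([[0.7191,-0.6949,0.0034,-0.3655],[-0.4191,-0.4376,-0.7955,0.3325],[0.5543,0.5707,-0.6059,0.7896]]),
"side":np.array([[0.9813,-0.1923,0.0039,-0.5265],[-0.1168,-0.6123,-0.7819,0.1691],[0.1527,0.7669,-0.6233,1.049]])}
def ray(n,u,v):
    f,cx,cy=K[n];R=V[n][:,:3];c=-R.T@V[n][:,3];d=R.T@np.array([(u-cx)/f,(v-cy)/f,1]);return c,d/np.linalg.norm(d)
def tri(a,b):
    A=np.zeros((3,3));y=np.zeros(3);rs=[ray("scene",*a),ray("side",*b)]
    for c,d in rs:
        P=np.eye(3)-np.outer(d,d);A+=P;y+=P@c
    x=np.linalg.solve(A,y);return x,[np.linalg.norm(np.cross(x-c,d)) for c,d in rs]
def onz(n,p,z):
    c,d=ray(n,*p);return c+d*(z-c[2])/d[2]
def proj(n,p):
    f,cx,cy=K[n];q=V[n][:,:3]@p+V[n][:,3];return q[0]/q[2]*f+cx,q[1]/q[2]*f+cy
E
python3 - <<'E'
from h import *
np.set_printoptions(precision=4,suppress=True)
for n,a,b in [("free",(262.5,255.8),(269.6,236.4)),("arm",(290.2,246),(300.4,237)),("lipnear",(340.6,254.4),(310.6,259.2)),("lipfar",(386,236),(372,259.8)),
 ("backnear",(293.,201.6),(313.5,194.8)),("backfar",(336.5,187.5),(366.5,194.8))]:
    print(n,*tri(a,b))
print("jar",onz("scene",(290,309),.053),onz("side",(250,292),.053))
print("pump",onz("scene",(341,335),.128),onz("side",(243,326),.128))
print("dropper base",onz("scene",(201,259),0),onz("side",(238,221),0))
E
```

```text
free [0.4303 0.1221 0.0648] [np.float64(0.000268055709530515), np.float64(0.00026805570953033884)]
arm [0.5055 0.107  0.0629] [np.float64(0.00017650097721602008), np.float64(0.0001765009772160872)]
lipnear [ 0.5009 -0.0691  0.1423] [np.float64(0.0009272907512719147), np.float64(0.000927290751271925)]
lipfar [ 0.6286 -0.0906  0.1374] [np.float64(0.00036735560343865455), np.float64(0.00036735560343861086)]
backnear [0.5445 0.1358 0.1643] [np.float64(0.0006938202579632647), np.float64(0.0006938202579633621)]
backfar [0.6699 0.1099 0.1646] [np.float64(0.001582311720074858), np.float64(0.001582311720074899)]
jar [ 0.3712 -0.0472  0.053 ] [ 0.3673 -0.0525  0.053 ]
pump [ 0.3516 -0.214   0.128 ] [ 0.3489 -0.2143  0.128 ]
dropper base [0.3503 0.2888 0.    ] [0.3548 0.2914 0.    ]
```

```bash
cat >> h.py <<'E'
from scipy.spatial.transform import Rotation as Rn
yaw=np.radians(-11.5)
X=np.array([np.cos(yaw),np.sin(yaw),0]);Y=np.array([-np.sin(yaw),np.cos(yaw),0]);Z=np.array([0,0,1.])
G0=np.array([.464,.1153,.062]);AX=np.array([*(G0-.0816*Y)[:2],.1])
def tool(pitch):
    p=np.radians(pitch);z=np.sin(p)*X-np.cos(p)*Z
    return np.column_stack([np.cross(Y,z),Y,z])
def grip(th,out=0.004): # grasp-point position at lever value th
    a=th-np.radians(25);return AX+.09*(np.cos(a)*Y+np.sin(a)*Z)-out*X
def delta(p,R,s=None):
    from workcell import status
    s=s or status.get_state();R0=Rn.from_rotvec(s["tool_rot"]).as_matrix()
    return np.round(np.r_[Rn.from_matrix(R0.T@R).as_rotvec()*180/np.pi,R0.T@(p-s["position"])],4)
E
python3 - <<'E'
from h import *
np.set_printoptions(precision=4,suppress=True)
R=tool(20);print(G0,AX,grip(2.0))
for h in (.12,): print(delta(grip(0)+.005*R[:,2]-R[:,2]*h,R))
E
```

```text
[0.464  0.1153 0.062 ] [0.4477 0.0353 0.1   ] [0.4439 0.0368 0.19  ]
[ -1.8113 -19.9698  -9.6861  -0.3478  -0.2809   0.0508]
```

```bash
python3 -m pendant '[[[-0.2,-2.5,-1.2,-0.040,-0.032,0,100],[-0.4,-5,-2.4,-0.080,-0.065,0,100],[-0.7,-7.5,-3.6,-0.12,-0.097,0,100],[-0.9,-10,-4.8,-0.16,-0.13,0,100],[-1.1,-12.5,-6,-0.20,-0.162,0,100],[-1.3,-15,-7.2,-0.24,-0.194,0,100],[-1.6,-17.5,-8.5,-0.28,-0.226,0.01,100],[-1.8,-20,-9.7,-0.32,-0.258,0.02,100]]]'
python3 - <<'E'
from h import *
R=tool(20)
print(delta(grip(0)+.005*R[:,2]-R[:,2]*.10,R))
from workcell import cams
import cv2
cv2.imwrite("pics/w1.png",cams.capture("wrist")["frame"][:,:,::-1])
E
```

```text
clock: 0.95
position: [0.3986, 0.1652, 0.204]
tool_rot: [0.277, 2.776, -0.047]
contact_force: [0.6, 0.4, 0.3]
grip_width: 0.0852
[ 0.1367  0.2401  0.0676 -0.017  -0.0361  0.0624]
```

View pics/w1.png

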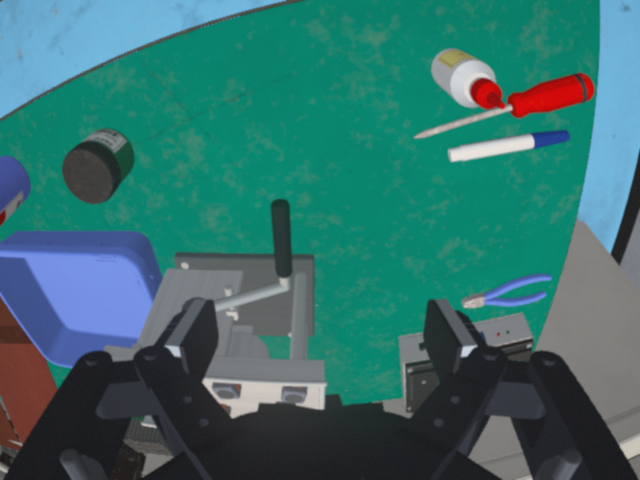

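The wrist view shows the handle from (280,203) to (285,275), left of the jaw centre as expected. I'll move to 100 mm short of the grip and cross-check there.

```bash
python3 -m pendant '[[[0,0,0,-0.005,-0.012,0.02,100],[0.1,0.1,0,-0.011,-0.024,0.04,100],[0.1,0.2,0.1,-0.017,-0.036,0.062,100],[0.1,0.2,0.1,-0.017,-0.036,0.062,100],[0.1,0.2,0.1,-0.017,-0.036,0.062,100],[0.1,0.2,0.1,-0.017,-0.036,0.062,100],[0.1,0.2,0.1,-0.017,-0.036,0.062,100],[0.1,0.2,0.1,-0.017,-0.036,0.062,100]]]'
python3 - <<'E'
from h import *
R=tool(20)
print(delta(grip(0)+.005*R[:,2],R))
from workcell import cams
import cv2
c=cams.capture("wrist");im=c["frame"][:,:,::-1].copy()
V=np.array(c["view"])
for p in [G0+.044*X,G0,G0-.036*X]:
    q=V[:3,:3]@p+V[:3,3];r=np.hypot(q[0],q[1]);t=np.arctan2(r,q[2])*c["fx"]
    u=c["cx"]+t*q[0]/r,c["cy"]+t*q[1]/r;print(u);cv2.circle(im,(int(round(u[0])),int(round(u[1]))),3,(0,0,255),1)
cv2.imwrite("pics/w2.png",im)
E
```

```text
clock: 1.8
position: [0.4274, 0.1249, 0.1522]
tool_rot: [0.282, 2.781, -0.048]
contact_force: [0.7, -0.1, 0.2]
grip_width: 0.0857
[ 0.0562 -0.0663 -0.0711 -0.001  -0.0022  0.1014]
(np.float64(317.56438740876155), np.float64(286.4405487163968))
(np.float64(317.2174506266644), np.float64(242.0360985568828))
(np.float64(316.9056674372266), np.float64(198.28231928033637))
```

View pics/w2.png

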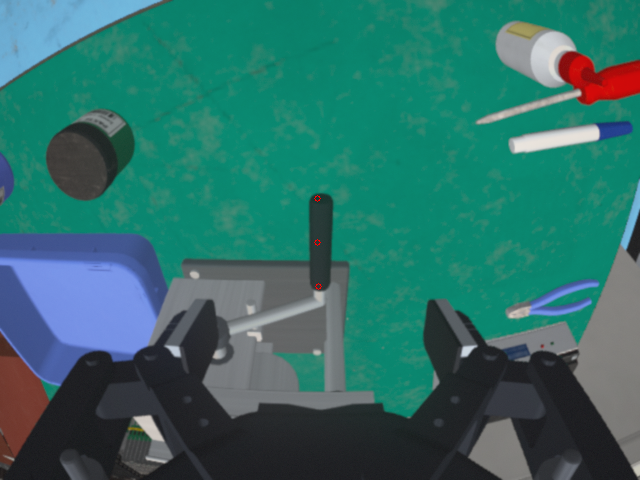

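The projected points (317,198)–(318,286) fall on the handle to within about 3 px. I'll descend and close.

```bash
python3 -m pendant '[[[0,0,0,-0.001,-0.001,0.03,100],[0,0,0,-0.001,-0.001,0.06,100],[0,0,0,-0.001,-0.001,0.085,100],[0,0,0,-0.001,-0.001,0.101,100],[0,0,0,-0.001,-0.001,0.101,100],[0,0,0,-0.001,-0.001,0.101,100],[0,0,0,-0.001,-0.001,0.101,50],[0,0,0,-0.001,-0.001,0.101,35]]]' && python3 -m pendant '[[[0,0,0,0,0,0,20],[0,0,0,0,0,0,0],[0,0,0,0,0,0,0],[0,0,0,0,0,0,0],[0,0,0,0,0,0,0],[0,0,0,0,0,0,0],[0,0,0,0,0,0,0],[0,0,0,0,0,0,0]]]'
python3 - <<'E'
from h import *
np.set_printoptions(precision=4,suppress=True)
R=tool(20)
from workcell import cams,status
s=status.get_state();g=Rn.from_rotvec(s["tool_rot"]).as_matrix()@[0,0,-.005]+s["position"]
print("grasp",g,"expected",grip(0), "in stand",X@(g-AX),Y@(g-AX),g[2]-.1)
import cv2
a=cams.capture("scene")["frame"][150:290,220:400,::-1];b=cams.capture("wrist")["frame"][:,:,::-1]
cv2.imwrite("pics/w3.png",b);cv2.imwrite("pics/s3.png",cv2.resize(a,None,fx=4,fy=4))
E
```

```text
clock: 2.65
position: [0.4624, 0.1165, 0.0583]
tool_rot: [0.283, 2.779, -0.047]
contact_force: [-0.8, -0.2, 0.5]
grip_width: 0.059
clock: 3.45
position: [0.462, 0.1176, 0.0574]
tool_rot: [0.283, 2.781, -0.044]
contact_force: [-1.5, 5.2, 2.6]
grip_width: 0.0091
grasp [0.4603 0.118  0.0621] expected [0.4601 0.1161 0.062 ] in stand -0.0041542176835830365 0.08347903273345154 -0.03791482281477243
```

View pics/w3.png

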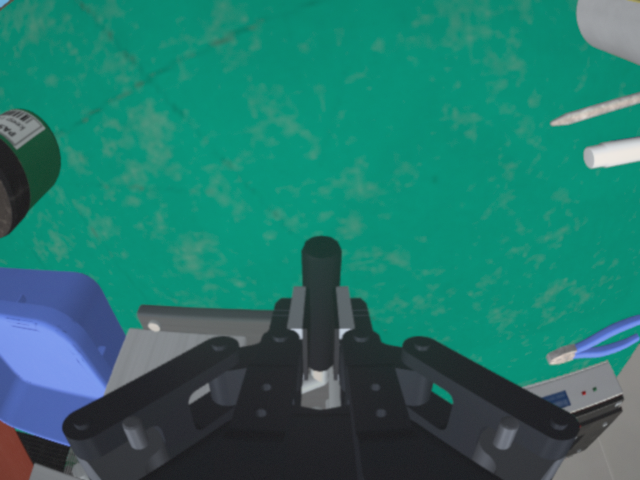

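View pics/s3.png

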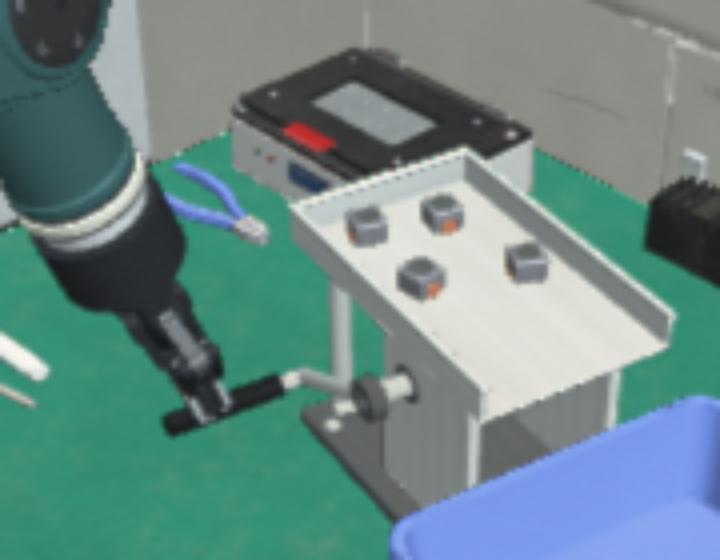

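The handle is seated between the pads, next to the arm end. The 5 N side force suggests the axis lies about 2 mm further to +y than I estimated. Next I'll compute arc waypoints in tool axes.

```bash
python3 - <<'E'
from h import *
from workcell import status
np.set_printoptions(precision=4,suppress=True)
R=Rn.from_rotvec(status.get_state()["tool_rot"]).as_matrix()
for k in range(5):
    t0=.4*k
    for i in (2,4,6,8): print(t0,i,R.T@(grip(t0+.05*i)-grip(t0)))
E
```

```text
0.0 2 [-0.0028  0.0034 -0.0078]
0.0 4 [-0.0058  0.006  -0.0159]
0.0 6 [-0.0088  0.0077 -0.0242]
0.0 8 [-0.0118  0.0085 -0.0327]
0.4 2 [-0.0031 -0.0001 -0.0085]
0.4 4 [-0.0061 -0.0011 -0.0169]
0.4 6 [-0.0091 -0.0029 -0.0251]
0.4 8 [-0.012  -0.0057 -0.0332]
0.8 2 [-0.0028 -0.0036 -0.0078]
0.8 4 [-0.0055 -0.008  -0.0151]
0.8 6 [-0.008  -0.0131 -0.0221]
0.8 8 [-0.0103 -0.019  -0.0285]
1.2000000000000002 2 [-0.0021 -0.0065 -0.0058]
1.2000000000000002 4 [-0.004  -0.0136 -0.011 ]
1.2000000000000002 6 [-0.0057 -0.0212 -0.0155]
1.2000000000000002 8 [-0.007  -0.0293 -0.0193]
1.6 2 [-0.0011 -0.0084 -0.003 ]
1.6 4 [-0.0019 -0.0171 -0.0052]
1.6 6 [-0.0024 -0.026  -0.0065]
1.6 8 [-0.0026 -0.035  -0.007 ]
```

```bash
python3 -m pendant '[[[0,0,0,-0.0014,0.0025,-0.0039,0],[0,0,0,-0.0028,0.0044,-0.0078,0],[0,0,0,-0.0043,0.0058,-0.0118,0],[0,0,0,-0.0058,0.007,-0.0159,0],[0,0,0,-0.0073,0.008,-0.02,0],[0,0,0,-0.0088,0.0087,-0.0242,0],[0,0,0,-0.0103,0.0092,-0.0284,0],[0,0,0,-0.0118,0.0095,-0.0327,0]]]'
python3 - <<'E'
from h import *
from workcell import status
s=status.get_state();g=Rn.from_rotvec(s["tool_rot"]).as_matrix()@[0,0,-.005]+s["position"]
print("stand",X@(g-AX),Y@(g-AX),g[2]-.1, s["grip_width"])
E
```

```text
clock: 4.35
position: [0.4634, 0.1254, 0.0917]
tool_rot: [0.283, 2.782, -0.049]
contact_force: [-0.2, 0.3, -1.1]
grip_width: -0.0001
stand -0.004259400733177083 0.09139560965782974 -0.003588297688248407 -0.00011783685914480521
```

The opening reads zero, so the handle has slipped out. I'll look.

```bash
python3 - <<'E'
from workcell import cams
import cv2
a=cams.capture("scene")["frame"][150:290,220:400,::-1];b=cams.capture("wrist")["frame"][:,:,::-1]
cv2.imwrite("pics/w4.png",b);cv2.imwrite("pics/s4.png",cv2.resize(a,None,fx=4,fy=4))
E
```

```text
(no output)
```

View pics/w4.png

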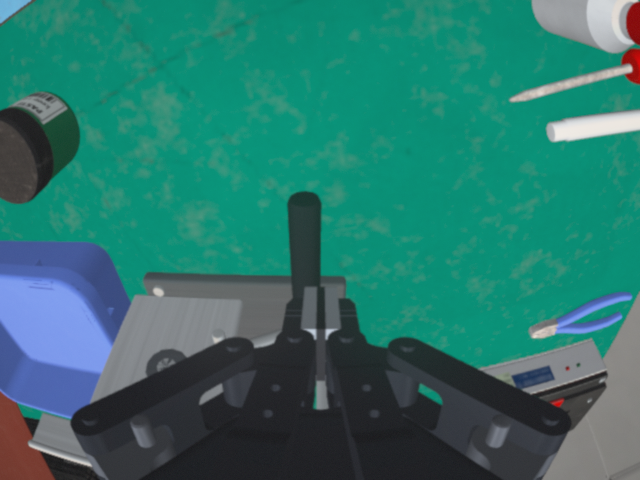

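View pics/s4.png

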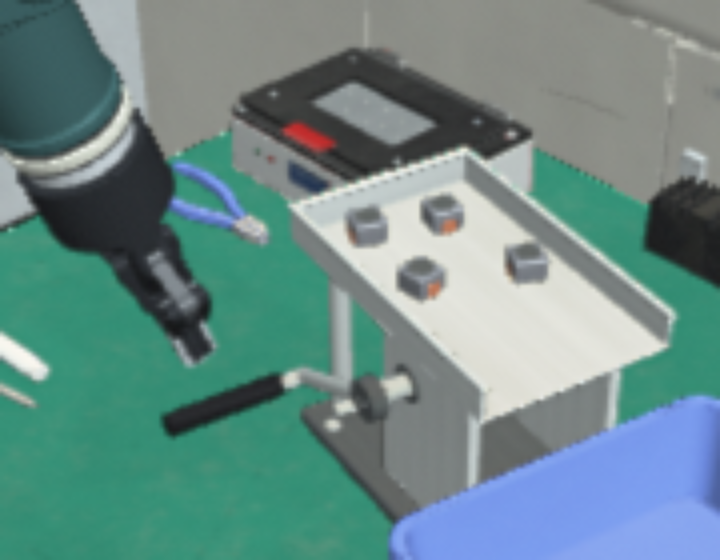

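```bash
python3 - <<'E'
from h import *
from workcell import status,cams
import cv2
s=status.get_state();R=Rn.from_rotvec(s["tool_rot"]).as_matrix();t=s["position"]
for n,o in (("scene",(240,200)),("side",(240,190))):
    im=cams.capture(n)["frame"][:,:,::-1]
    a=cv2.resize(im[o[1]:o[1]+70,o[0]:o[0]+90],None,fx=8,fy=8,interpolation=cv2.INTER_CUBIC)
    for d,c in ((-.005,(0,255,255)),(.014,(0,0,255))):
        for w in (-.011,.011):
            u=proj(n,t+R@np.array([w,0,d]));print(n,d,w,u)
            cv2.circle(a,(int((u[0]-o[0]+.5)*8),int((u[1]-o[1]+.5)*8)),4,c,1)
    for p in (G0+.044*X,G0,G0-.036*X):
        u=proj(n,p);cv2.circle(a,(int((u[0]-o[0]+.5)*8),int((u[1]-o[1]+.5)*8)),4,(0,255,0),1)
    cv2.imwrite(f"pics/t5{n}.png",a)
E
```

```text
scene -0.005 -0.011 (np.float64(274.7480376179367), np.float64(236.4219787490736))
scene -0.005 0.011 (np.float64(267.32491119605646), np.float64(241.65009957683583))
scene 0.014 -0.011 (np.float64(277.527067228307), np.float64(241.34742182408655))
scene 0.014 0.011 (np.float64(270.20949446271754), np.float64(246.52883935757373))
side -0.005 -0.011 (np.float64(285.70860232078513), np.float64(222.380300248271))
side -0.005 0.011 (np.float64(277.4756118514346), np.float64(224.74737353128592))
side 0.014 -0.011 (np.float64(288.6236580651635), np.float64(228.17522918959298))
side 0.014 0.011 (np.float64(280.4570270652275), np.float64(230.49607427038202))
```

View pics/t5scene.png

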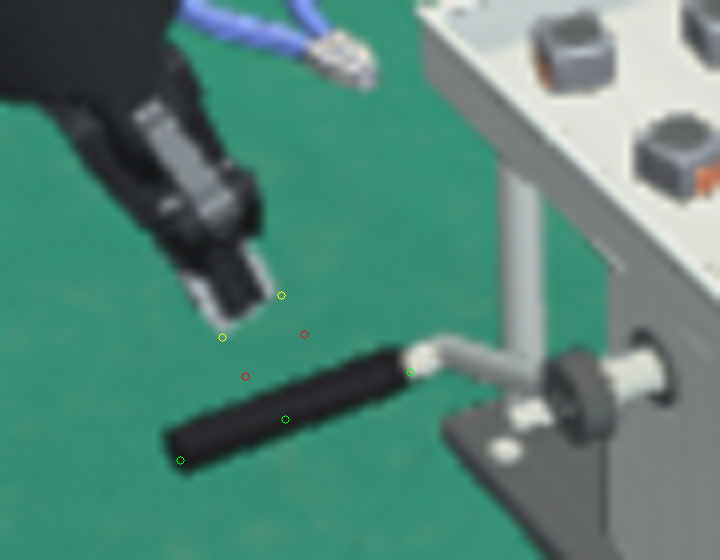

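View pics/t5side.png

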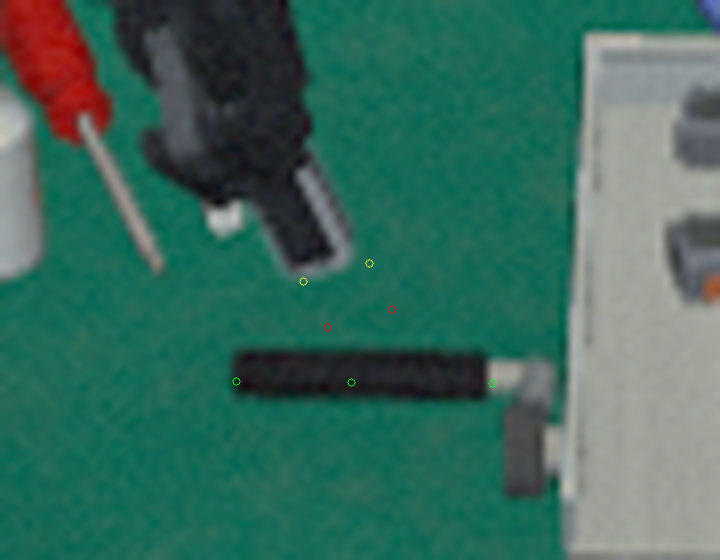

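```bash
python3 - <<'E'
from h import *
from workcell import status
s=status.get_state();R=Rn.from_rotvec(s["tool_rot"]).as_matrix();t=s["position"]
f=lambda o,p:(o[0]+p[0]/8-.5,o[1]+p[1]/8-.5)
for a,b in (((222,330),(297,277)),((275,293),(347,255))):
    x,e=tri(f((240,200),a),f((240,190),b));print(x,e,R.T@(x-t))
# handle
for a,b in (((180,452),(237,374)),((403,365),(488,374))):
    x,e=tri(f((240,200),a),f((240,190),b));print("handle",x,e)
E
```

```text
[0.45008199 0.12474535 0.09852035] [np.float64(0.0004901386420552152), np.float64(0.00049013864205522)] [ 0.00983267 -0.00329736 -0.01105458]
[0.46497318 0.11705529 0.10965146] [np.float64(0.00014522166601897818), np.float64(0.0001452216660190124)] [-0.00912503 -0.00782499 -0.01604381]
handle [0.42913399 0.12266783 0.06473189] [np.float64(6.475999443316111e-05), np.float64(6.475999443307315e-05)]
handle [0.50606588 0.1087561  0.06409854] [np.float64(3.43528921671165e-05), np.float64(3.435289216702679e-05)]
```

Both pictures agree that the closed fingertips sit about 12 mm behind the reported TCP, roughly 25 mm short of the stated 14 mm ahead. That explains the poor bite (9 mm on a 16 mm bar). I'll open and re-grasp 25 mm deeper, which clears the bench whichever figure is right.

```bash
sed -i 's/^G0=.*/G0=np.array([.464,.1163,.063]);AX=np.array([*(G0-.0816*Y)[:2],.101])/' h.py
python3 -m pendant '[[[0,0,0,0,0,0,100],[0,0,0,0,0,0,100],[0,0,0,0,0,0,100],[0,0,0,0,0,0,100],[0,0,0,0,0,0,100],[0,0,0,0,0,0,100],[0,0,0,0,0,0,100],[0,0,0,0,0,0,100]]]'
python3 - <<'E'
from h import *
R=tool(20);print(delta(grip(0)+.03*R[:,2],R))
E
```

```text
clock: 5.35
position: [0.4635, 0.1254, 0.0914]
tool_rot: [0.283, 2.782, -0.049]
contact_force: [-0.1, 0.2, 0.0]
grip_width: 0.0856
[-0.0116 -0.1421 -0.1199  0.0111 -0.0089  0.0562]
```

```bash
python3 -m pendant '[[[0,0,0,0.011,-0.009,0.015,100],[0,0,0,0.011,-0.009,0.03,100],[0,0,0,0.011,-0.009,0.045,100],[0,0,0,0.011,-0.009,0.056,100],[0,0,0,0.011,-0.009,0.056,100],[0,0,0,0.011,-0.009,0.056,60],[0,0,0,0.011,-0.009,0.056,20],[0,0,0,0.011,-0.009,0.056,0]]]' && python3 -m pendant '[[[0,0,0,0,0,0,0],[0,0,0,0,0,0,0],[0,0,0,0,0,0,0],[0,0,0,0,0,0,0],[0,0,0,0,0,0,0],[0,0,0,0,0,0,0],[0,0,0,0,0,0,0],[0,0,0,0,0,0,0]]]'
python3 - <<'E'
from h import *
from workcell import status,cams
import cv2
s=status.get_state();g=Rn.from_rotvec(s["tool_rot"]).as_matrix()@[0,0,-.03]+s["position"]
print("stand",X@(g-AX),Y@(g-AX),g[2]-AX[2], s["grip_width"])
a=cams.capture("scene")["frame"][200:270,240:330,::-1]
cv2.imwrite("pics/s6.png",cv2.resize(a,None,fx=8,fy=8,interpolation=cv2.INTER_CUBIC))
E
```

```text
clock: 6.15
position: [0.4707, 0.1151, 0.0359]
tool_rot: [0.283, 2.78, -0.048]
contact_force: [-0.6, 0.5, -0.3]
grip_width: 0.0441
clock: 6.95
position: [0.4705, 0.116, 0.0355]
tool_rot: [0.283, 2.781, -0.045]
contact_force: [-1.1, 5.2, 2.1]
grip_width: 0.0141
stand -0.0037296690973342033 0.08251935234965753 -0.03724801426375017 0.014067712917402794
```

View pics/s6.png

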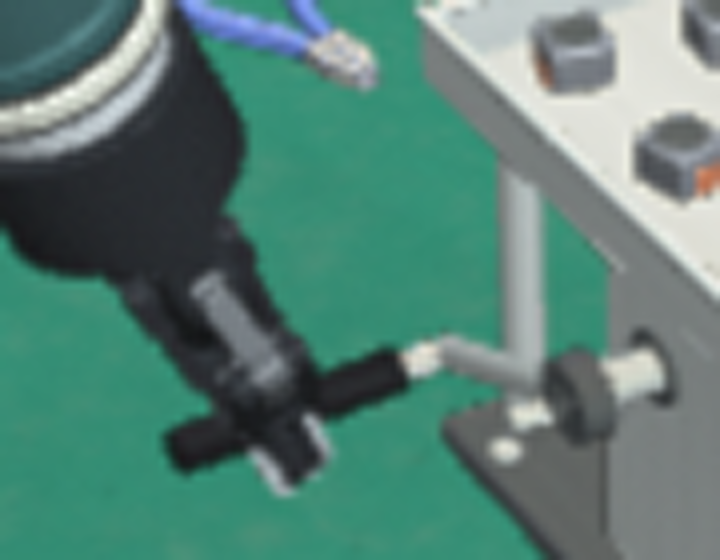

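The tips now reach well past the bar and the opening is 14 mm. I'll lift the first 0.4 rad and check.

```bash
python3 -m pendant '[[[0,0,0,-0.0014,0.0025,-0.0039,0],[0,0,0,-0.0028,0.0044,-0.0078,0],[0,0,0,-0.0043,0.0058,-0.0118,0],[0,0,0,-0.0058,0.007,-0.0159,0],[0,0,0,-0.0073,0.008,-0.02,0],[0,0,0,-0.0088,0.0087,-0.0242,0],[0,0,0,-0.0103,0.0092,-0.0284,0],[0,0,0,-0.0118,0.0095,-0.0327,0]]]'
cat > st.py <<'E'
from h import *
from workcell import status,cams
import cv2,sys
s=status.get_state();g=Rn.from_rotvec(s["tool_rot"]).as_matrix()@[0,0,-.03]+s["position"]
y,z=Y@(g-AX),g[2]-AX[2]
print("stand",X@(g-AX),y,z,"r",np.hypot(y,z),"th",np.arctan2(z,y)+np.radians(25), "w",s["grip_width"])
a=cams.capture("scene")["frame"][130:310,240:480,::-1]
cv2.imwrite(f"pics/{sys.argv[1]}.png",cv2.resize(a,None,fx=3,fy=3,interpolation=cv2.INTER_CUBIC))
E
python3 st.py s7
```

```text
clock: 7.8
position: [0.4721, 0.124, 0.0696]
tool_rot: [0.284, 2.782, -0.049]
contact_force: [7.9, -0.8, -10.7]
grip_width: 0.0142
stand -0.003780200088765873 0.0907906734661963 -0.0031519711515014953 r 0.09084537033104868 th 0.4016293459688636 w 0.014171691933909453
```

View pics/s7.png

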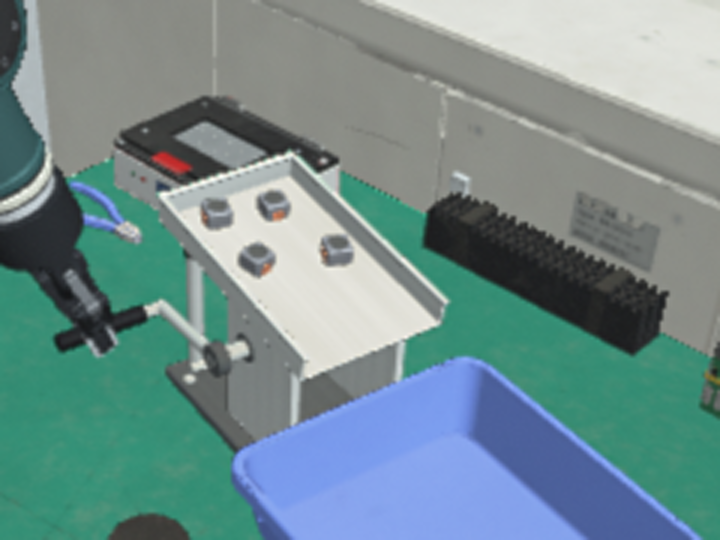

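The lever is up at about 0.4 rad and the grip holds (10 N). I'll continue.

```bash
python3 -m pendant '[[[0,0,0,-0.0015,0,-0.0042,0],[0,0,0,-0.0031,-0.0001,-0.0085,0],[0,0,0,-0.0046,-0.0005,-0.0127,0],[0,0,0,-0.0061,-0.0011,-0.0169,0],[0,0,0,-0.0076,-0.0019,-0.021,0],[0,0,0,-0.0091,-0.0029,-0.0251,0],[0,0,0,-0.0106,-0.0042,-0.0292,0],[0,0,0,-0.012,-0.0057,-0.0332,0]]]' && python3 st.py s8
```

```text
clock: 8.65
position: [0.4714, 0.1202, 0.1056]
tool_rot: [0.283, 2.781, -0.043]
contact_force: [7.1, 4.9, -8.1]
grip_width: 0.0141
stand -0.0037771264217637936 0.08677165340403742 0.03279462673654063 r 0.09276210097480234 th 0.7976795157893963 w 0.014147014116481409
```

View pics/s8.png

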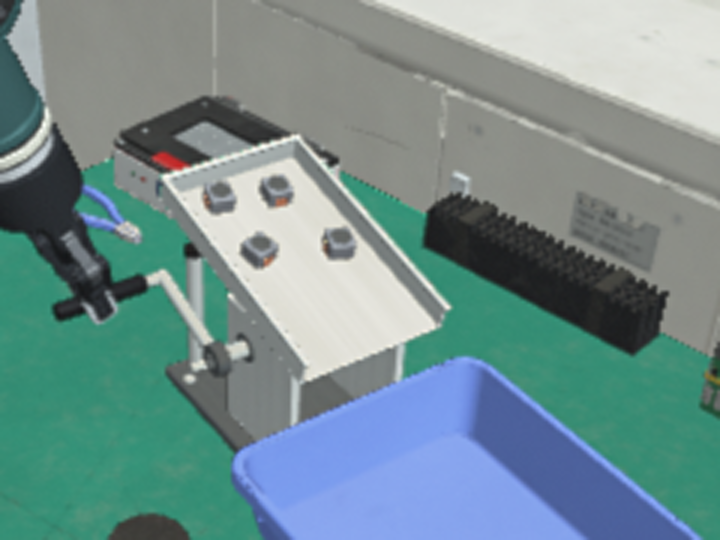

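```bash
python3 -m pendant '[[[0,0,0,-0.0007,-0.001,-0.002,0],[0,0,0,-0.0014,-0.002,-0.004,0],[0,0,0,-0.0021,-0.003,-0.0059,0],[0,0,0,-0.0028,-0.004,-0.0078,0],[0,0,0,-0.0035,-0.0052,-0.0096,0],[0,0,0,-0.0042,-0.0064,-0.0115,0],[0,0,0,-0.0049,-0.0077,-0.0133,0],[0,0,0,-0.0055,-0.009,-0.0151,0]]]' && python3 -m pendant '[[[0,0,0,-0.0006,-0.0013,-0.0018,0],[0,0,0,-0.0013,-0.0026,-0.0035,0],[0,0,0,-0.0019,-0.004,-0.0053,0],[0,0,0,-0.0025,-0.0053,-0.007,0],[0,0,0,-0.0031,-0.0067,-0.0086,0],[0,0,0,-0.0037,-0.0082,-0.0102,0],[0,0,0,-0.0043,-0.0097,-0.0118,0],[0,0,0,-0.0048,-0.0112,-0.0134,0]]]' && python3 st.py s9
```

```text
clock: 9.5
position: [0.4701, 0.1137, 0.1229]
tool_rot: [0.282, 2.779, -0.035]
contact_force: [3.4, 11.6, -2.6]
grip_width: 0.0136
clock: 10.3
position: [0.4682, 0.1044, 0.1384]
tool_rot: [0.282, 2.778, -0.029]
contact_force: [1.9, 14.6, 0.1]
grip_width: 0.014
stand -0.003802546944156603 0.07035430026861597 0.0655890012388394 r 0.09618547005548735 th 1.1866912459052128 w 0.013953060024549319
```

View pics/s9.png

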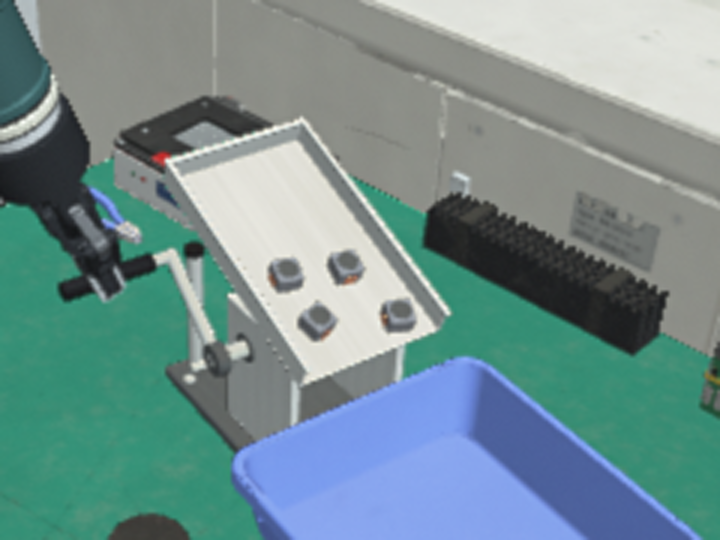

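The parts are sliding down the tray. The radius I compute has drifted, so I'll measure the real handle position in both views.

```bash
cat > two.py <<'E'
from h import *
from workcell import cams
import cv2,sys
o1=tuple(map(int,sys.argv[2:4]));o2=tuple(map(int,sys.argv[4:6]))
t=[cv2.resize(cams.capture(n)["frame"][o[1]:o[1]+70,o[0]:o[0]+65,::-1],None,fx=6,fy=6,interpolation=cv2.INTER_CUBIC) for n,o in (("scene",o1),("side",o2))]
cv2.imwrite(f"pics/{sys.argv[1]}.png",np.hstack(t))
E
python3 two.py d1 250 190 255 190
```

```text
(no output)
```

View pics/d1.png

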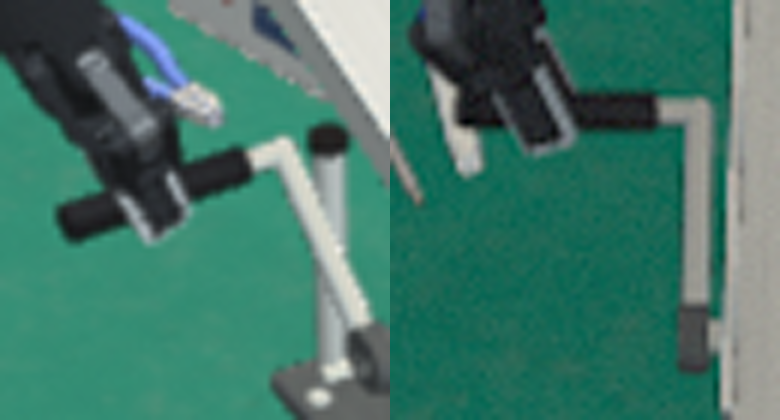

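```bash
python3 - <<'E'
from h import *
a,_=tri((290.8,217.3),(299.2,208.1));b,_=tri((261.3,226.4),(266.7,207.6))
g=a*36/80+b*44/80
for p in (a,b,g):print(p,Y@(p-AX),p[2]-AX[2])
y,z=Y@(g-AX),g[2]-AX[2];print(np.hypot(y,z),np.arctan2(z,y)+np.radians(25))
E
```

```text
[0.50308606 0.09665051 0.15718944] 0.07013749122983359 0.05618943879612728
[0.42843442 0.11244474 0.15873477] 0.07073149753550798 0.05773477392227436
[0.46202766 0.10533734 0.15803937] 0.0704641946979545 0.05703937311550819
0.09065700645753419 1.1168272153090162
```

The handle has slipped about 8 mm toward the tips and the lever is really at about 1.12 rad. For the rest of the arc the push is mostly along -y, so I'll raise the tool a little less than the handle rises and let it settle back deeper in the pads.

```bash
python3 -m pendant '[[[0,0,0,-0.0007,-0.003,-0.002,0],[0,0,0,-0.0014,-0.006,-0.004,0],[0,0,0,-0.0022,-0.009,-0.006,0],[0,0,0,-0.0029,-0.012,-0.008,0],[0,0,0,-0.0036,-0.0157,-0.01,0],[0,0,0,-0.0043,-0.0195,-0.0118,0],[0,0,0,-0.005,-0.0232,-0.0137,0],[0,0,0,-0.0056,-0.027,-0.0155,0]]]' && python3 st.py s10 && python3 two.py d2 255 180 255 185
```

```text
clock: 11.25
position: [0.4639, 0.0826, 0.1602]
tool_rot: [0.279, 2.773, -0.013]
contact_force: [-13.2, 28.1, 26.6]
grip_width: 0.0137
stand -0.003771805773682625 0.047782398893361125 0.08730069585367642 r 0.09952170185713463 th 1.5063366827559563 w 0.01365453880293711
```

View pics/s10.png

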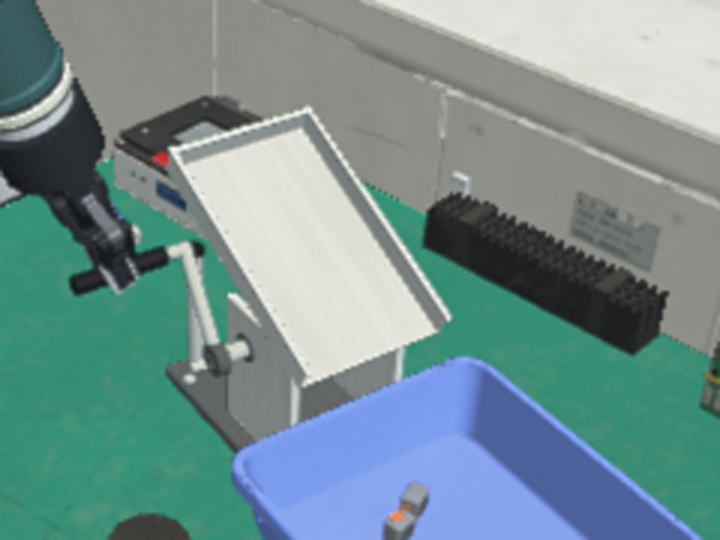

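View pics/d2.png

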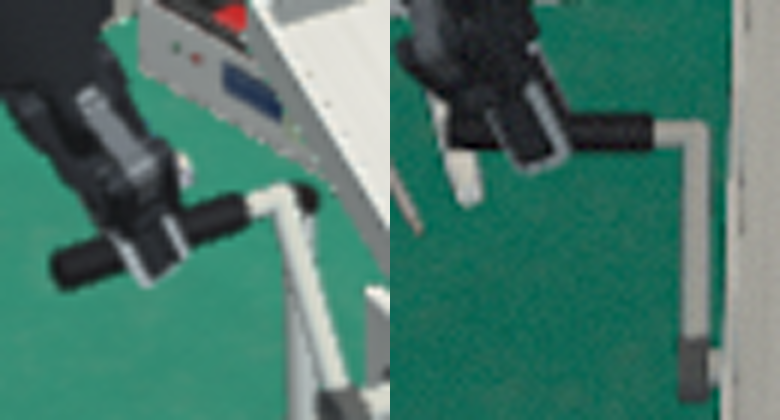

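```bash
cat > lev.py <<'E'
from h import *
import sys
v=list(map(float,sys.argv[1:9]))
a,e=tri(v[0:2],v[4:6]);b,e2=tri(v[2:4],v[6:8]);g=a*36/80+b*44/80
for p in (a,g,):
    y,z=Y@(p-AX),p[2]-AX[2];print(p,y,z,np.hypot(y,z),np.arctan2(z,y)+np.radians(25),e,e2)
E
python3 lev.py 295.8 214.9 264.6 224.9 298.3 206.6 265.4 206.6
```

```text
[0.49758321 0.07164658 0.17908655] 0.04453842774437952 0.07808654848853791 0.08989538698283743 1.4887789270861256 [np.float64(0.0007920615901715248), np.float64(0.0007920615901713902)] [np.float64(0.00016577269223413062), np.float64(0.00016577269223400418)]
[0.45742339 0.08369666 0.17672768] 0.048340015466023525 0.07572768404149019 0.08984118891434575 1.4389939225683908 [np.float64(0.0007920615901715248), np.float64(0.0007920615901713902)] [np.float64(0.00016577269223413062), np.float64(0.00016577269223400418)]
```

All four parts have left the tray. The lever is at about 1.46 rad. The push up and back has grown to about 40 N, so I'll relieve it by adding lift.

```bash
python3 -m pendant '[[[0,0,0,-0.0008,-0.002,-0.0022,0],[0,0,0,-0.0016,-0.005,-0.0044,0],[0,0,0,-0.0022,-0.008,-0.006,0],[0,0,0,-0.0027,-0.011,-0.0075,0],[0,0,0,-0.0032,-0.014,-0.0088,0],[0,0,0,-0.0036,-0.017,-0.01,0],[0,0,0,-0.0039,-0.02,-0.0108,0],[0,0,0,-0.0042,-0.023,-0.0115,0]]]' && python3 st.py s11 && python3 two.py d3 255 180 255 185
```

```text
clock: 12.2
position: [0.4587, 0.0541, 0.1717]
tool_rot: [0.278, 2.773, -0.034]
contact_force: [-9.4, 13.2, 18.7]
grip_width: 0.0137
stand -0.003250540769486951 0.019292009871007227 0.09884818702976142 r 0.10071318545222237 th 1.8143834543403843 w 0.013676316961522715
```

View pics/d3.png

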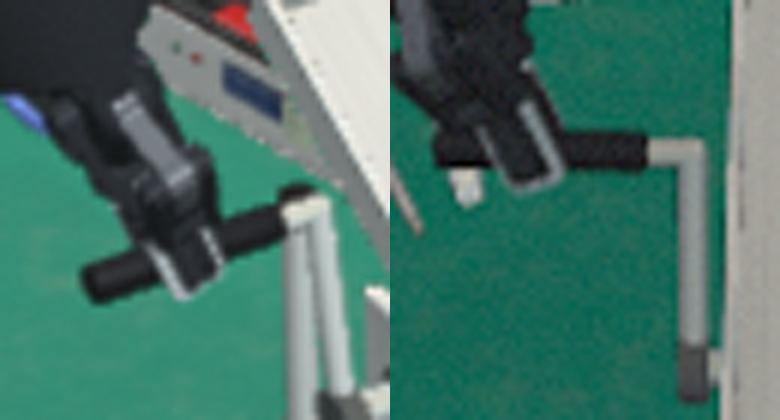

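```bash
python3 -m pendant '[[[0,0,0,-0.0004,-0.003,-0.001,0],[0,0,0,-0.0008,-0.006,-0.002,0],[0,0,0,-0.0012,-0.009,-0.003,0],[0,0,0,-0.0016,-0.012,-0.004,0],[0,0,0,-0.0018,-0.015,-0.005,0],[0,0,0,-0.002,-0.018,-0.0055,0],[0,0,0,-0.002,-0.02,-0.0055,0],[0,0,0,-0.002,-0.02,-0.0055,0]]]' && python3 st.py s12 && python3 two.py d4 260 180 255 185
```

```text
clock: 13.15
position: [0.4539, 0.0335, 0.1735]
tool_rot: [0.281, 2.777, -0.037]
contact_force: [-0.6, 9.2, 6.1]
grip_width: 0.0139
stand -0.0037510574208910494 -0.0017766420357048604 0.10071274563732238 r 0.1007284150115102 th 2.0247674973731455 w 0.013888340976342745
```

View pics/d4.png

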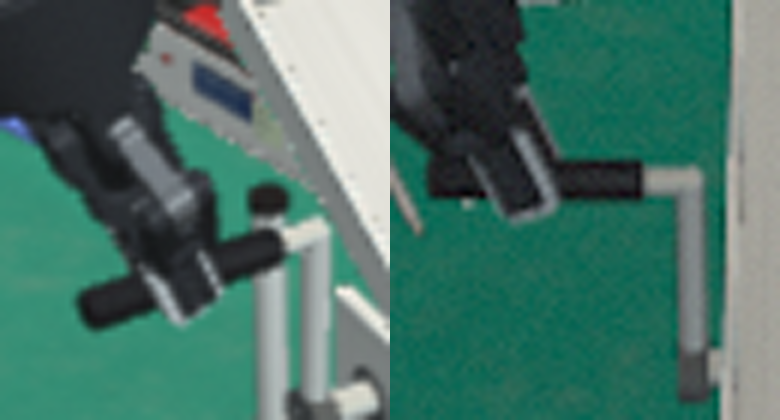

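View pics/s12.png

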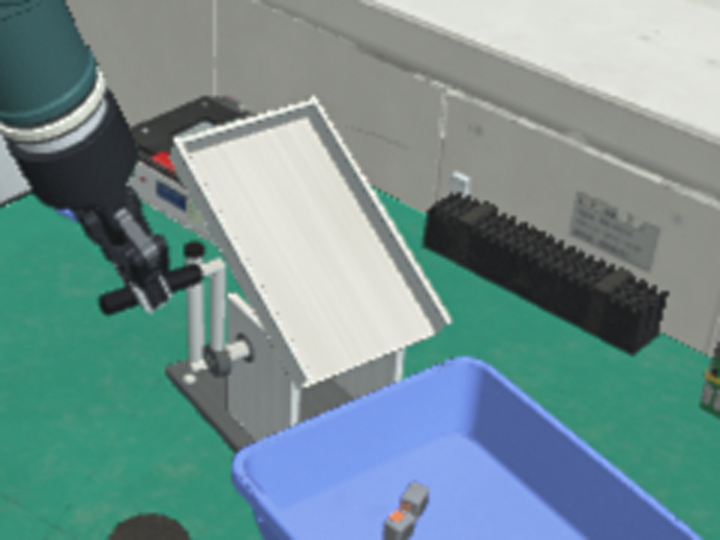

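```bash
python3 lev.py 306.6 221.3 274.9 230.9 296.4 214.6 261.4 214.3
python3 - <<'E'
from h import *
from workcell import cams
import cv2
t=[]
for n,o in (("scene",(280,190)),("side",(270,190))):
    im=cams.capture(n)["frame"][:,:,::-1]
    a=cv2.resize(im[o[1]:o[1]+80,o[0]:o[0]+60],None,fx=6,fy=6,interpolation=cv2.INTER_CUBIC)
    for th,c in ((1.86,(255,0,0)),(2.0,(0,255,0)),(2.14,(0,0,255))):
        for e in (.044,.052):
          g=grip(th,-e);u=proj(n,g);cv2.circle(a,(int((u[0]-o[0]+.5)*6),int((u[1]-o[1]+.5)*6)),3,c,1)
    u=proj(n,AX+.052*X);cv2.circle(a,(int((u[0]-o[0]+.5)*6),int((u[1]-o[1]+.5)*6)),3,(0,255,255),1)
    t.append(a)
cv2.imwrite("pics/d5.png",np.hstack(t))
cv2.imwrite("pics/bin5.png",cv2.resize(cams.capture("side")["frame"][260:400,200:430,::-1],None,fx=3,fy=3))
E
```

```text
[0.48594223 0.02231458 0.19253179] -0.006124062922866607 0.091531789098483 0.0917364298534252 2.073935476996613 [np.float64(0.0011119508979599623), np.float64(0.0011119508979600757)] [np.float64(0.0006056752923757026), np.float64(0.0006056752923756872)]
[0.44510993 0.03197846 0.19279424] -0.004794835838131121 0.09179423679063856 0.09191937966876434 2.0593158173426263 [np.float64(0.0011119508979599623), np.float64(0.0011119508979600757)] [np.float64(0.0006056752923757026), np.float64(0.0006056752923756872)]
```

View pics/d5.png

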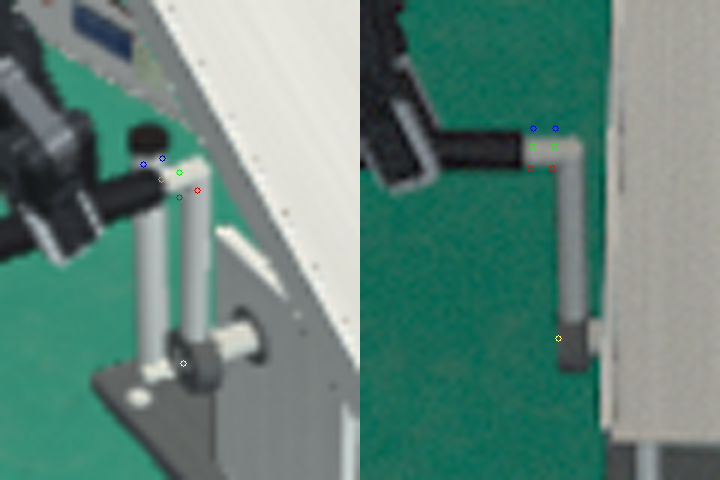

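View pics/bin5.png

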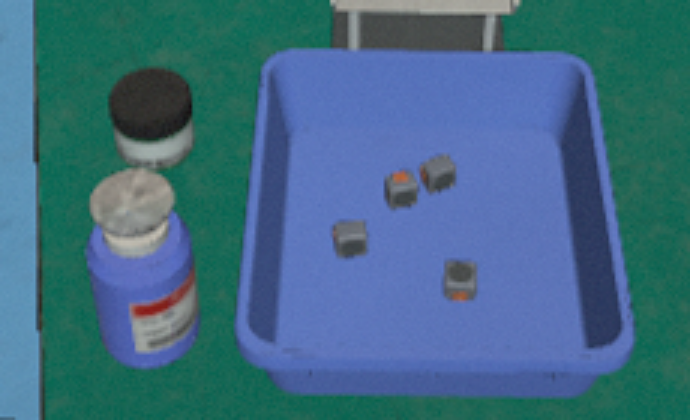

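All four inductors lie inside the bin on its floor. The lever reads between 2.02 and 2.07. I'll ease back about 2–3 mm to centre it, then let it settle.

```bash
python3 -m pendant '[[[0,0,0,0,0.001,0,0],[0,0,0,0,0.002,0,0],[0,0,0,0,0.003,0,0],[0,0,0,0,0.003,0,0],[0,0,0,0,0.003,0,0],[0,0,0,0,0.003,0,0],[0,0,0,0,0.003,0,0],[0,0,0,0,0.003,0,0]]]' && python3 -m pendant '[[[0,0,0,0,0,0,0],[0,0,0,0,0,0,0],[0,0,0,0,0,0,0],[0,0,0,0,0,0,0],[0,0,0,0,0,0,0],[0,0,0,0,0,0,0],[0,0,0,0,0,0,0],[0,0,0,0,0,0,0]]]' && python3 st.py s13 && python3 two.py d6 260 180 255 185
```

```text
clock: 14.25
position: [0.4543, 0.0353, 0.1736]
tool_rot: [0.281, 2.778, -0.041]
contact_force: [-2.1, 5.3, 8.1]
grip_width: 0.0138
clock: 15.05
position: [0.4543, 0.0353, 0.1736]
tool_rot: [0.281, 2.778, -0.042]
contact_force: [-2.7, 5.4, 6.6]
grip_width: 0.0138
stand -0.003706131599187749 0.00012883264075246257 0.10073837012168979 r 0.10073845250262625 th 2.0058497569769336 w 0.01381157729538598
```

View pics/d6.png

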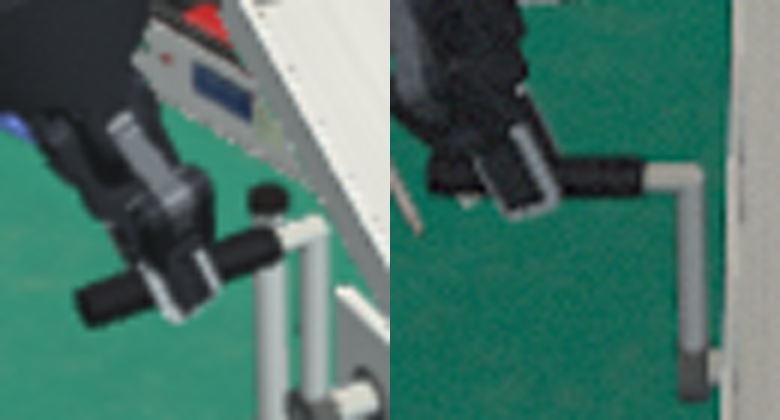

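View pics/s13.png

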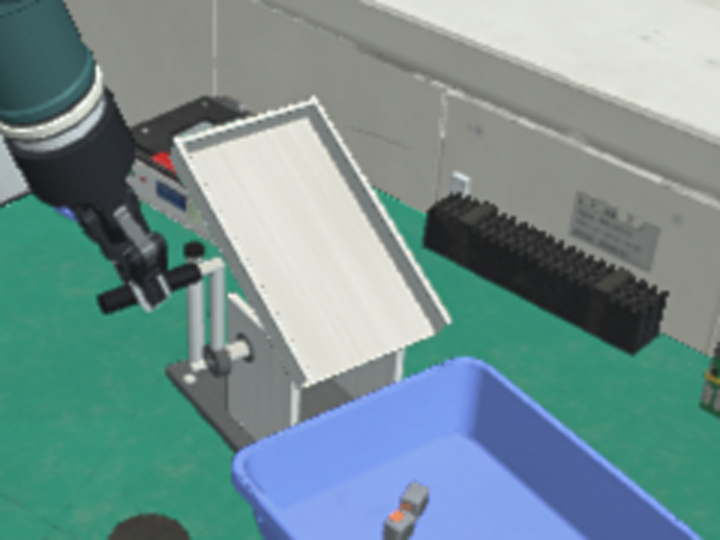

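The hold is steady and the tool position gives 2.006 rad. As an independent check I'll measure the tray tilt from its near rim.

```bash
python3 - <<'E'
from workcell import cams
import cv2
cv2.imwrite("pics/sd14.png",cv2.resize(cams.capture("side")["frame"][140:280,270:400,::-1],None,fx=4,fy=4,interpolation=cv2.INTER_CUBIC))
E
```

```text
(no output)
```

View pics/sd14.png

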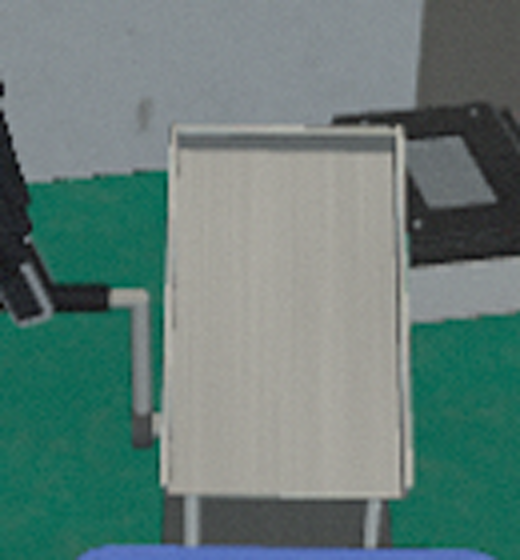

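```bash
python3 - <<'E'
from h import *
a,e=tri((298.3,176.7),(312.6,171.4));b,_=tri((344.7,162.4),(370.1,171.1))
for p in(a,b):
    print(p,e)
for p,q in ((a,np.array([.5445,.1358,.1643])),(b,np.array([.6699,.1099,.1646]))):
    H=AX-.062*Y; f=lambda p:np.arctan2(p[2]-.141,Y@(p-H)); print(f(p)-f(q))
E
python3 - <<'E'
from workcell import robot
robot.close_job()
E
```

```text
[0.53728021 0.10456855 0.24861681] [np.float64(0.00014927909139180866), np.float64(0.00014927909139170878)]
[0.66444729 0.07973904 0.24904421] [np.float64(0.00014927909139180866), np.float64(0.00014927909139170878)]
0.5032538207278692
0.4999084051692657
the job is handed in; nothing more can be done
```

The lever is held upright at its highest lift, the tray is fully tipped, and all four inductors are in the blue bin. I handed the job in at about 15 s; no verdict came back.

**What I did:** The first grasp was too shallow and the handle slipped out. In both camera views the closed fingertips sat about 25 mm short of their stated position. I re-gripped 25 mm deeper and turned the lever up in small steps. During the lift the handle slipped about 8 mm toward the fingertips, then held.

**Last checks:**

| Check | Reading | Needed |
|---|---|---|
| Lever angle | 2.01 rad from the tool position | 1.86 to 2.14 |
| Tray tilt (two rim corners) | about 0.50 rad | above 0.48 |
| Finger contact | opening 13.8 mm on the handle, wrist force about 9 N | above 1 N |
| Inductors | all four on the bin floor, well inside the walls | inside the bin, at rest |

- **Lever angle disagreement:** triangulating the handle just before the final 2 mm ease-back gave 2.06–2.07 rad. That is higher than the tool reading but still inside the allowed band.
- **Tilt margin:** the tilt estimate is only about 0.02 rad above the limit. It rests on pixel readings and on my estimate of the hinge position.
- **Stillness:** the tool position did not change over the last 0.8 s.
- **Bin, bottles and jar:** none of them looked moved in the pictures. I did not measure their positions again at the end, and the dropper bottle was not checked after the lift began.

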